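Load-test a plug-in charger on the shop's appliance tester

TASK

Test the black plug-in charger on the bench tester: it is only half plugged in, so press it down until it is fully home in the test outlet while the test switch is still off. Then turn the red test switch clockwise past the first two clicks to the third, red-marked position and keep it there against its return spring - finish while still holding it at the red mark - and leave the mouse, the calculator and the green box where they lie.

Things in the scene. Friction and masses are not known exactly. Their poses are not given: they have to be found in the camera images.
- tester: Bench appliance tester, fixed, lying flat: dark case, yellow corner bumpers, 240 (x) x 320 (y) mm, level light grey panel 83 mm above the bench. Origin: centre of its underside; z up, x away from the front edge (carry handle; faces the robot at yaw 0). In this frame the red test switch is at x -35, y +85 mm, the white outlet plate (3 mm high) with the charger at x -35, y -85 mm.
- display (a point): Centre of the top of the black display unit on the panel, 72 (x) x 112 (y) mm, 10 mm high. Lamps and fuse caps either side of it are under 10 mm high; two probe jacks near the front edge 5 mm. Nothing here needs touching.
- charger_top (a point): Centre of the flat top of the black plug-in charger (44 in x, 58 in y, 40 mm tall; axes as the tester's), upright in the outlet, pins down. Top about 132 to 135 mm above the bench at the start, 126.5 mm when fully home. It slides only straight down and cannot be pulled out; about 9 N moves it, and it stays where pushed.
- charger (a joint): How far the charger is pushed down, m: starts at 0 to 0.0025; 0.008 is fully home, underside on the outlet plate, where it stops hard.
- dial_grip (a point): Middle of the red bar grip of the test switch, on its vertical axis, 107 mm above the bench. Bar 50 mm long, 14 mm thick, from 91 to 124 mm above the bench, on a black round skirt of 24 mm radius that ends 8 mm above the panel. Turns with the switch: x along the bar to the end with the white pointer line, y across it, z up.
- dial (a joint): Angle of the test switch, rad, clockwise from above. About 0 to 0.03: off (white square; pointer then about 37 deg anticlockwise of the tester's x). Clicks near 0.44 and 0.85 (white marks), third position 1.31 (red mark), hard stop 1.36. It rests at off and at both clicks, each overcome by up to 0.1 N m; from the third a spring of about 0.14 N m drives it back to the second click once let go.
- mouse: Loose pink computer mouse, 104 x 60 x 34 mm, on the bench beside the tester; origin under its centre. Leave it.
- calculator: Loose grey desk calculator, 150 x 104 x 22 mm, on the bench beside the tester; origin under its centre. Leave it.
- card_box: Loose green and white product box, 78 x 110 x 32 mm, on the bench beyond the tester; origin under its centre. Leave it.

How it is judged:
On the way, in this order (a step that is already met when the one before it is completed fails the run):
1. the charger is fully home in the outlet with the test switch still off (value of joint charger above 0.0068 m and value of joint dial below 0.22 rad), for 0.2 s.
2. the test switch is turned past both clicks to the third, red-marked position and held there (value of joint dial above 1.22 rad and contact force between the fingers and tester above 0.5 N), for 0.5 s.
At the end, for the whole second after the job is handed in: The charger is home in the outlet (within 1.2 mm of its stop), the fingers are holding the test switch at the third position (within 5 degrees of the red mark, or between it and the stop), and mouse, calculator and green box lie within 20 mm of where they were (all of step 2 and value of joint charger above 0.0068 m and distance of each of mouse, calculator, card_box from where it was at the start of the episode below 0.02 m); the arm keeps its last pose, push and grip.
It fails at once if the test switch is turned out of off (more than 14 degrees) before the charger is home (value of joint dial above 0.25 rad and value of joint charger below 0.0065 m).
It fails at once if the mouse, the calculator or the green box is moved by more than 20 mm (distance of any of mouse, calculator, card_box from where it was at the start of the episode above 0.02 m).
It also fails if it takes over 42 s, if anything falls off the work surface, if the arm or the gripper's body presses on something with over 40 N, if the wrist force passes 120 N, or if a joint passes its speed limit or range.

ROBOT

A 6-joint arm with a two-finger parallel gripper is mounted at the origin on the work surface. World frame = base frame: x ahead of the robot, y to its left, z up, the work surface at z = 0. Lengths are in m, angles in rad, forces in N, time in s.
With the tool pointing down it reaches from about 0.325 to 1 m from the base axis. Payload 5.1 kg.
Tool frame: the origin (TCP) lies midway between the tips of the shut fingers; the grasp point (between the pads) lies 19 mm behind it; x points along the fingers, z is the direction in which the jaws open and shut, and the axes are right-handed (so a half turn about x gives the same grasp; the last joint's range is limited). The gripper opens to 85 mm and grips with 20 to 120 N. Pads are 22 mm wide; open, the fingers measure 114 mm over their backs; the gripper's body (76 mm by 85 mm) begins 54 mm behind the grasp point. The pads swing forward as they close: fully open they stand 13 mm farther back than shut.
Start: joints at [-1.199, 0.124, 1.65, -0, 1.367, -0.083], TCP at [0.286, -0.584, 0.231] pointing down, gripper open.
Joint ranges: [-2.61, 2.61], [-1.02, 2.33], [0.03, 2.71], [-1.35, 4.49], [0.32, 2.68], [-2.91, 2.91]. Speed limits (rad/s): [2.57, 2.57, 3.14, 3.14, 3.14, 3.14].

INTERFACE

Orientations are given as a 3x3 rotation matrix whose columns are the frame's x, y, z axes.
In Python, from rig import env gives the robot as it stands.
- The arm moves only by the tool move_arm, never from a script. Its argument "moves" is text: rows parted by semicolons, each of 7 numbers parted by spaces: the turn, a rotation vector about the tool's x, y, z in rad, then the shift along the tool's x, y, z in mm, then the closure, from -1 (fully open) to 1 (shut). A call has exactly 5 rows; each row is the pose to reach, as a shift and turn from the pose commanded when the call began, along the tool's axes at that moment; what a row does not reach only later rows make up. A row lasts 1/12 s, in which the tool goes at most 41.7 mm and 7.16 degrees, less where a joint would pass 70% of its speed; a pose out of reach is approached as far as the arm can. A call with a gripper value outside its range is refused whole. The fingers move at their own pace and stop on an object; the grip force is fixed at half the most. Time passes only in rows, so rows that repeat a pose let the fingers close, or fill a call up. It gives the time, the measured TCP pose, the force and the opening at its end, in the units of the state.
- env.state(): the state, without advancing time (a new reading comes with each control period).
- env.snapshot(name): name is "side" or "top" or "wrist"; returns a dict with "image" (480x640x3 uint8, red, green, blue), "K" (3x3 intrinsics, pixels), "dist_coeffs" ([k1, k2, p1, p2, k3] as OpenCV has them; the pictures are not rectified), "pose" (4x4, takes a point from camera to world coordinates). Camera axes: x right, y down, z forward; pixel columns grow to the right and rows downward; lengths in m; the calibration is good to about 2 mm. A picture is of the moment at which its call begins. There is no depth.
- env.hand_in(): hands the job in, once; it reports no verdict.
The state is a dict: "time_s": time; "joint_pos": joint angles; "qd": joint speeds; "tau": joint torques, N m; "eef_pos": TCP position; "eef_rot": TCP orientation; "force": force on the tool from outside, world axes, zero at the start; "wrist_torque": the same for the moment, N m; "width": opening from 0.0 (shut) to 1.0 (fully open).
Only numpy, scipy, OpenCV 4.12 (cv2) and the standard library are available. Lean on these libraries where they do the work, as an engineer would, in place of code of your own. Each camera call takes 0.05 s, during which the arm holds its last target. There are 200 camera calls.

## Working session

There is one attempt and no reset: what is moved stays moved. The work goes in short steps, Python scripts to look and compute and a tool call to move; the robot and the scene stay as the last step left them, time stands still between calls to the robot, and variables do not carry over. Pictures are saved under pics/ and viewed, about 8 in all and at most 12, crops included, and the job is handed in when it is done.

Besides the shell and the picture viewer there is one more tool, called by a JSON object that holds its "op" and its "data". move_arm: Moves the arm, as the interface text tells. Its arguments: {"type":"object","properties":{"moves":{"type":"string"}},"required":["moves"]}

```bash
mkdir -p pics; python3 - <<'E'
from rig import env
import cv2
for n in ("top","side"):
    s=env.snapshot(n); cv2.imwrite(f"pics/{n}0.png",s["image"][:,:,::-1])
    print(n,s["K"].round(1).tolist(),s["dist_coeffs"],s["pose"].round(3).tolist())
st=env.state();print(st)
E
```

```text
top [[443.9, 0.0, 318.9], [0.0, 443.9, 241.5], [0.0, 0.0, 1.0]] [0.01325259 0.         0.         0.         0.        ] [[-0.001, -0.995, 0.103, 0.5], [-1.0, 0.002, 0.004, 0.031], [-0.005, -0.103, -0.995, 1.085], [0.0, 0.0, 0.0, 1.0]]
side [[516.8, 0.0, 317.3], [0.0, 516.8, 236.1], [0.0, 0.0, 1.0]] [-0.1518593  0.         0.         0.         0.       ] [[-0.85, -0.269, 0.452, 0.118], [-0.526, 0.431, -0.733, 0.881], [0.002, -0.861, -0.508, 0.71], [0.0, 0.0, 0.0, 1.0]]
{'time_s': 0.1, 'joint_pos': array([-1.19857912e+00,  1.24457222e-01,  1.65154411e+00,  2.24792822e-05,
        1.36748622e+00, -8.25805314e-02]), 'qd': array([-0.00076243, -0.00115341, -0.00311209,  0.0005816 , -0.00067924,
        0.0011218 ]), 'tau': array([ 1.90594451e-04, -4.24927354e+01, -3.66655290e+01, -7.28397617e-05,
        3.95966563e-03, -1.17373622e-05]), 'eef_pos': array([ 0.2853225 , -0.58341808,  0.23016077]), 'eef_rot': array([[-6.68630412e-04,  8.98351958e-01,  4.39275895e-01],
       [ 1.77314689e-03,  4.39276368e-01, -8.98350226e-01],
       [-9.99998204e-01,  1.78236404e-04, -1.88662352e-03]]), 'force': array([-0.29768547, -0.49436114,  0.16187272]), 'wrist_torque': array([-0.03596533, -0.00176859,  0.01121816]), 'width': 1.000454917050879}
```

View pics/top0.png

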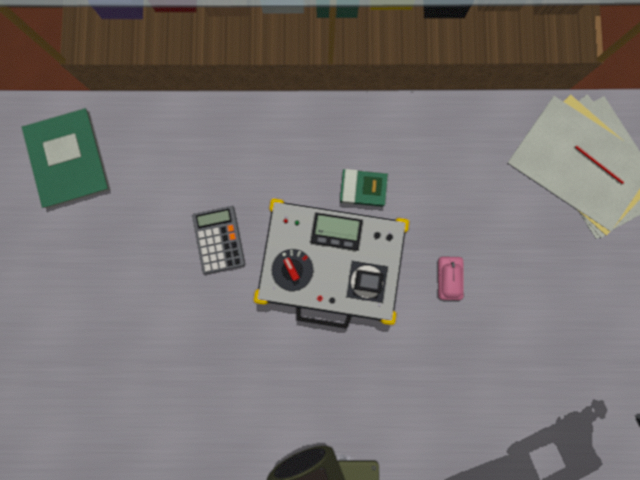

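View pics/side0.png

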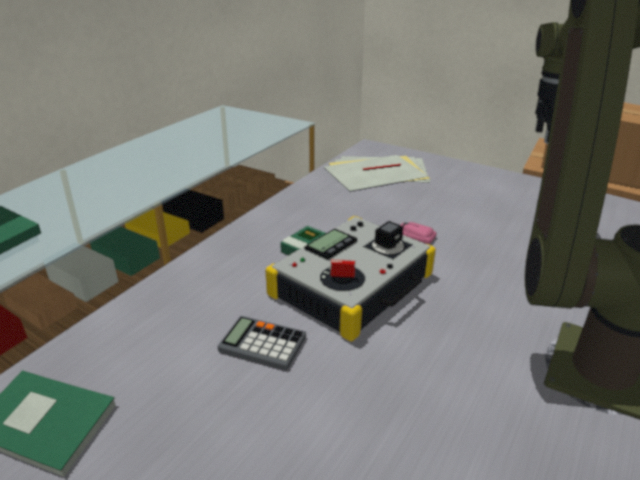

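The top view shows the tester with bumpers near (276,205), (403,225), (389,317) and (261,297). The dial is near (292,269), the charger near (369,282), the box at (364,187), the mouse at (451,278) and the calculator at (218,240). The side view agrees with this.

```bash
cat > h.py <<'E'
import numpy as np, cv2
from rig import env
def ray(s,uv,z):
    p=cv2.undistortPoints(np.array([[uv]],float),s["K"],np.array(s["dist_coeffs"]))[0,0]
    P=np.array(s["pose"]);d=P[:3,:3]@[p[0],p[1],1];o=P[:3,3]
    return o+d*(z-o[2])/d[2]
def proj(s,X):
    P=np.linalg.inv(s["pose"]);r,_=cv2.Rodrigues(P[:3,:3])
    return cv2.projectPoints(np.atleast_2d(np.array(X,float)),r,P[:3,3],s["K"],np.array(s["dist_coeffs"]))[0][:,0]
E
python3 - <<'E'
from h import *
s=env.snapshot("top")
c=[ray(s,u,.083) for u in [(276,205),(403,225),(389,317),(261,297)]]
for x in c: print(x.round(3))
m=np.mean(c,0);print("centre",m.round(3))
f=(c[0]+c[1]-c[2]-c[3]);print("yaw",np.arctan2(f[1],f[0])); l=(c[0]+c[3]-c[1]-c[2]);print(np.arctan2(-l[0],l[1]))
print("dial",ray(s,(292,269),.124),"charger",ray(s,(369,282),.133))
im=s["image"][190:340,235:475,::-1]; cv2.imwrite("pics/crop.png",cv2.resize(im,None,fx=3.3,fy=3.3,interpolation=cv2.INTER_CUBIC))
E
```

```text
[0.688 0.134 0.083]
[ 0.642 -0.156  0.083]
[ 0.435 -0.12   0.083]
[0.479 0.165 0.083]
centre [0.561 0.006 0.083]
yaw -0.16031308467009797
-0.1572327005749779
dial [0.54029468 0.09354909 0.124     ] charger [ 0.51200266 -0.07152801  0.133     ]
```

View pics/crop.png

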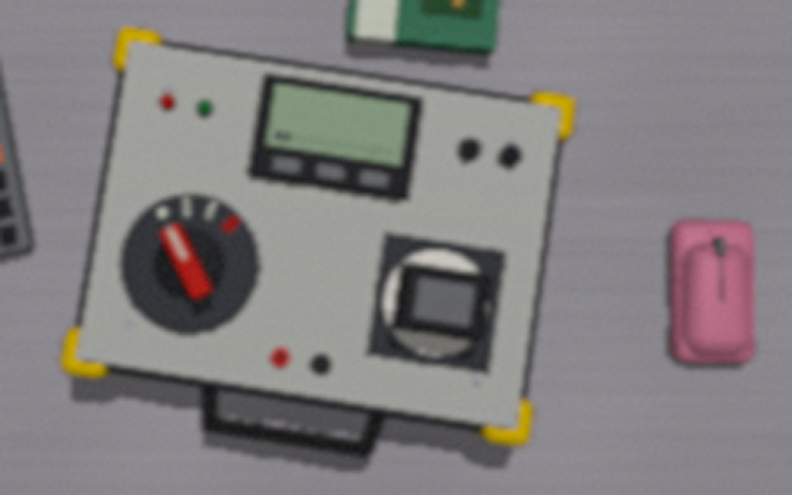

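{"op": "move_arm", "data": {"moves": "-0.12 0 0 0 30 -25 1;-0.24 0 0 0 60 -50 1;-0.36 0 0 0 90 -75 1;-0.48 0 0 0 120 -100 1;-0.6 0 0 0 150 -125 1"}}

```text
time_s: 0.57
eef_pos: [0.3656, -0.4039, 0.2308]
eef_rot: [[-0.0, 0.489, 0.872], [0.001, 0.872, -0.489], [-1.0, 0.0, -0.0]]
force: [1.1, -0.7, -1.4]
width: 0.301
```

```bash
cat >> h.py <<'E'
def go(x,y,z,jaw=None):
    s=env.state();R=s["eef_rot"];d=R.T@(np.array([x,y,z])-s["eef_pos"])*1000
    j=np.degrees(np.arctan2(R[1,2],R[0,2]))
    print("t%.1f"%s["time_s"],"pos",s["eef_pos"].round(4),"jaw%.1f"%j,"q",s["joint_pos"].round(2),"F",s["force"].round(1),"w%.3f"%s["width"])
    print(" shift",d.round(1), "" if jaw is None else "turn x %.3f"%-np.radians((jaw-j+180)%360-180))
    z_=R.T@np.array([0,0,-1]); print(" tilt corr rotvec",np.cross([1,0,0],z_).round(4))
E
python3 -c "
from h import *
go(.513,-.072,.2,118)"
```

```text
t0.6 pos [ 0.3656 -0.4039  0.2308] jaw-29.3 q [-0.93 -0.11  1.89  0.    1.37 -0.42] F [ 1.1 -0.7 -1.4] w0.301
 shift [ 31.  361.6 -33.6] turn x -2.570
 tilt corr rotvec [ 0.     -0.0005 -0.0004]
```

{"op": "move_arm", "data": {"moves": "-0.12 0 0 0 37 -3 1;-0.24 0 0 0 74 -7 1;-0.36 0 0 0 111 -10 1;-0.48 0 0 0 148 -13 1;-0.6 0 0 0 185 -17 1"}}

```text
time_s: 0.98
eef_pos: [0.4421, -0.2346, 0.2311]
eef_rot: [[0.0, -0.09, 0.996], [0.0, 0.996, 0.09], [-1.0, 0.0, 0.0]]
force: [1.4, -0.6, -0.8]
width: 0.003
```

```bash
python3 -c "
from h import *
go(.513,-.072,.2,118)"
```

```text
t1.0 pos [ 0.4421 -0.2346  0.2311] jaw5.1 q [-0.6  -0.21  1.98  0.    1.38 -0.68] F [ 1.4 -0.6 -0.8] w0.003
 shift [ 31.1 155.6  85.2] turn x -1.970
 tilt corr rotvec [ 0.      0.     -0.0001]
```

{"op": "move_arm", "data": {"moves": "-0.12 0 0 5 39 21 1;-0.24 0 0 10 78 42 1;-0.36 0 0 20 117 63 1;-0.48 0 0 30 155 85 1;-0.5 0 0 30 155 85 1"}}

```text
time_s: 1.4
eef_pos: [0.5138, -0.0705, 0.1996]
eef_rot: [[-0.002, -0.558, 0.83], [0.002, 0.83, 0.558], [-1.0, 0.003, -0.0]]
force: [-0.6, -0.2, 0.3]
width: 0.001
```

```bash
python3 -c "
from h import *
go(.513,-.072,.15,118)
s=env.snapshot('wrist');cv2.imwrite('pics/w1.png',s['image'][:,:,::-1]);print(s['pose'].round(3))
print(proj(s,[[.513,-.072,.133],[.54,.095,.124]]))"
```

```text
t1.4 pos [ 0.5138 -0.0705  0.1996] jaw33.9 q [-0.24 -0.15  1.97  0.    1.32 -0.83] F [-0.6 -0.2  0.3] w0.001
 shift [49.6 -0.9 -1.5] turn x -1.467
 tilt corr rotvec [ 0.     -0.0002 -0.0028]
[[ 0.83   0.527  0.181  0.467]
 [ 0.557 -0.784 -0.272  0.001]
 [-0.002  0.327 -0.945  0.342]
 [ 0.     0.     0.     1.   ]]
[[313.6052341  266.13453102]
 [559.66686828  14.09525354]]
```

View pics/w1.png

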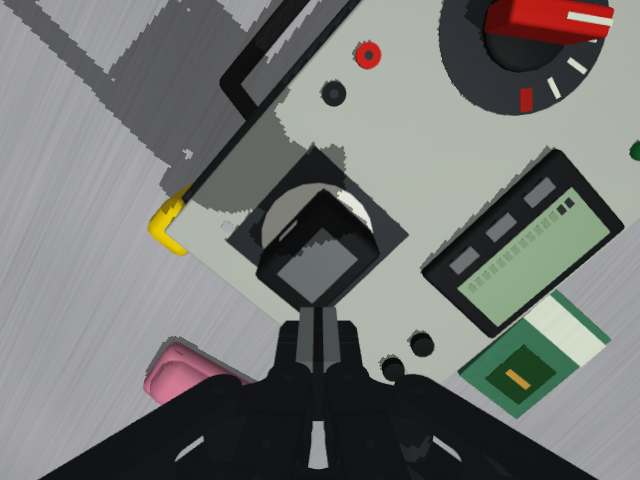

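The wrist view shows the charger top centred near (318,266), where I predicted (314,266). The dial grip is near (558,18), predicted (560,14). The estimates are good to about 2 mm, so I'll descend.

{"op": "move_arm", "data": {"moves": "0 0 0 30 0 -1 1;0 0 0 50 0 -1 1;0 0 0 57 0 -1 1;0 0 0 60 0 -1 1;0 0 0 62 0 -1 1"}}

```text
time_s: 1.87
eef_pos: [0.5127, -0.0761, 0.1395]
eef_rot: [[-0.0, -0.55, 0.835], [-0.0, 0.835, 0.55], [-1.0, -0.0, -0.0]]
force: [0.7, 0.3, 0.3]
width: 0.001
```

{"op": "move_arm", "data": {"moves": "0 0 0 2 0 0 1;0 0 0 4 0 0 1;0 0 0 6 0 0 1;0 0 0 7 0 0 1;0 0 0 8 0 0 1"}}

```text
time_s: 2.28
eef_pos: [0.513, -0.0756, 0.132]
eef_rot: [[0.001, -0.551, 0.834], [-0.0, 0.834, 0.551], [-1.0, -0.001, 0.001]]
force: [-2.6, 1.7, 7.5]
width: 0.003
```

{"op": "move_arm", "data": {"moves": "0 0 0 1 0 0 1;0 0 0 2 0 0 1;0 0 0 3 0 0 1;0 0 0 4 0 0 1;0 0 0 5 0 0 1"}}

```text
time_s: 2.7
eef_pos: [0.5131, -0.0756, 0.1283]
eef_rot: [[0.001, -0.552, 0.834], [-0.0, 0.834, 0.552], [-1.0, -0.001, 0.0]]
force: [-4.4, -0.1, 9.1]
width: -0.001
```

{"op": "move_arm", "data": {"moves": "0 0 0 0.5 0 0 1;0 0 0 1 0 0 1;0 0 0 1.5 0 0 1;0 0 0 1.5 0 0 1;0 0 0 1.5 0 0 1"}}

```text
time_s: 3.12
eef_pos: [0.5131, -0.0756, 0.1267]
eef_rot: [[0.001, -0.552, 0.834], [-0.001, 0.834, 0.552], [-1.0, -0.001, 0.0]]
force: [-4.3, 0.5, 7.6]
width: 0.003
```

{"op": "move_arm", "data": {"moves": "0 0 0 0.5 0 0 1;0 0 0 1 0 0 1;0 0 0 1.5 0 0 1;0 0 0 1.5 0 0 1;0 0 0 1.5 0 0 1"}}

```text
time_s: 3.53
eef_pos: [0.5132, -0.0756, 0.1265]
eef_rot: [[0.0, -0.552, 0.834], [-0.001, 0.834, 0.552], [-1.0, -0.001, -0.0]]
force: [-8.0, 0.2, 13.9]
width: -0.002
```

{"op": "move_arm", "data": {"moves": "0 0 0 0.5 0 0 1;0 0 0 1 0 0 1;0 0 0 2 0 0 1;0 0 0 2 0 0 1;0 0 0 2 0 0 1"}}

```text
time_s: 3.95
eef_pos: [0.5133, -0.0756, 0.1263]
eef_rot: [[-0.0, -0.552, 0.834], [-0.001, 0.834, 0.552], [-1.0, -0.0, -0.0]]
force: [-12.9, 2.5, 23.2]
width: 0.002
```

The force rose from 14 to 23 N while the height stayed at 0.1263, so the charger is on its stop. Next I lift and go to the dial.

{"op": "move_arm", "data": {"moves": "0 0 0 -10 0 0 1;0 0 0 -45 0 0 1;-0.1 0 0 -80 0 0 1;-0.2 0 0 -85 0 0 0.2;-0.3 0 0 -85 0 0 0.2"}}

```text
time_s: 4.37
eef_pos: [0.515, -0.0759, 0.211]
eef_rot: [[0.008, -0.776, 0.63], [-0.002, 0.63, 0.776], [-1.0, -0.007, 0.003]]
force: [0.2, 0.4, 0.3]
width: 0.28
```

```bash
python3 -c "
from h import *
go(.540,.095,.205,118)"
```

```text
t4.4 pos [ 0.515  -0.0759  0.211 ] jaw50.9 q [-0.25 -0.16  1.96  0.    1.33 -1.14] F [0.2 0.4 0.3] w0.280
 shift [  5.9  88.3 148.5] turn x -1.170
 tilt corr rotvec [-0.      0.0034  0.0074]
```

{"op": "move_arm", "data": {"moves": "-0.12 0 0 0 18 30 0;-0.24 0 0 0 36 60 0;-0.36 0 0 0 54 90 0;-0.48 0 0 0 72 120 0;-0.6 0 0 0 88 148 0"}}

```text
time_s: 4.78
eef_pos: [0.5385, 0.0967, 0.2066]
eef_rot: [[0.001, -0.997, 0.081], [0.0, 0.081, 0.997], [-1.0, -0.001, 0.0]]
force: [0.5, -0.3, 0.8]
width: 0.501
```

{"op": "move_arm", "data": {"moves": "-0.12 0 0 0 0 0 0;-0.24 0 0 0 0 0 0;-0.36 0 0 0 0 0 0;-0.48 0 0 0 0 0 0;-0.52 0 0 0 0 0 0"}}

```text
time_s: 5.2
eef_pos: [0.5385, 0.0951, 0.2064]
eef_rot: [[0.0, -0.905, -0.424], [-0.0, -0.424, 0.905], [-1.0, -0.0, -0.0]]
force: [0.9, 0.5, 0.5]
width: 0.501
```

```bash
python3 -c "
from h import *
go(.540,.095,.1,118)
s=env.snapshot('wrist');cv2.imwrite('pics/w2.png',s['image'][:,:,::-1])
a=np.radians(28);d=np.array([np.cos(a),np.sin(a),0])*.025;c=np.array([.54,.095,.124])
print(proj(s,[c,c+d,c-d]))"
```

```text
t5.2 pos [0.5385 0.0951 0.2064] jaw115.1 q [ 0.08 -0.09  1.91 -0.    1.32 -1.93] F [0.9 0.5 0.5] w0.501
 shift [106.4  -1.3  -0.7] turn x -0.050
 tilt corr rotvec [ 0.     -0.0001  0.0002]
[[314.90553608 253.58021541]
 [317.18210795 293.37471613]
 [312.46939045 210.95104889]]
```

View pics/w2.png

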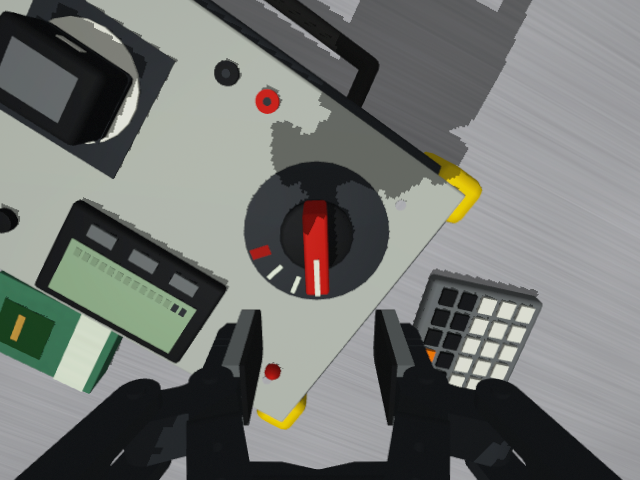

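The bar runs from about (315,203) to (318,295), matching the prediction, and it lies between the open fingers. I'll descend and grip.

{"op": "move_arm", "data": {"moves": "-0.02 0 0 35 0 0 0;-0.05 0 0 70 -1 -1 0;-0.05 0 0 95 -1 -1 0;-0.05 0 0 105 -1 -1 0;-0.05 0 0 108 -1 -1 0"}}

```text
time_s: 5.67
eef_pos: [0.538, 0.0942, 0.0957]
eef_rot: [[-0.005, -0.886, -0.464], [-0.0, -0.464, 0.886], [-1.0, 0.005, 0.002]]
force: [0.1, -0.1, -0.4]
width: 0.499
```

{"op": "move_arm", "data": {"moves": "0 0 0 0 0 0 0.2;0 0 0 0 0 0 0.5;0 0 0 0 0 0 1;0 0 0 0 0 0 1;0 0 0 0 0 0 1"}}

```text
time_s: 6.08
eef_pos: [0.5413, 0.095, 0.1009]
eef_rot: [[0.004, -0.886, -0.465], [0.001, -0.465, 0.886], [-1.0, -0.004, -0.001]]
force: [-1.9, 3.0, 6.6]
width: 0.151
```

```bash
python3 -c "
from h import *
go(.540,.095,.097,118);print(env.state()['wrist_torque'])"
```

```text
t6.1 pos [0.5413 0.095  0.1009] jaw117.7 q [ 0.08  0.02  1.99  0.    1.13 -1.98] F [-1.9  3.   6.6] w0.151
 shift [3.9 1.1 0.6] turn x -0.006
 tilt corr rotvec [ 0.     -0.0007  0.0038]
[0.42928875 0.35542745 0.02338453]
```

{"op": "move_arm", "data": {"moves": "0 0 0 -3 0 0 1;0.1 0 0 -3 0 0 1;0.2 0 0 -3 0 0 1;0.3 0 0 -3 0 0 1;0.4 0 0 -3 0 0 1"}}

```text
time_s: 6.5
eef_pos: [0.5411, 0.095, 0.101]
eef_rot: [[0.004, -0.997, -0.078], [0.001, -0.078, 0.997], [-1.0, -0.004, 0.001]]
force: [6.4, 4.0, -7.6]
width: 0.146
```

```bash
python3 -c "
from h import *
go(.540,.095,.1,43);print(env.state()['wrist_torque'])"
```

```text
t6.5 pos [0.5411 0.095  0.101 ] jaw94.5 q [ 0.08  0.02  1.99  0.    1.13 -1.57] F [ 6.4  4.  -7.6] w0.146
 shift [1.  1.1 0.1] turn x 0.898
 tilt corr rotvec [-0.      0.0011  0.0043]
[ 0.61835334 -1.09822163  0.00185416]
```

{"op": "move_arm", "data": {"moves": "0.1 0 0 1.5 0 0 1;0.2 0 0 1.5 0 0 1;0.3 0 0 1.5 0 0 1;0.4 0 0 1.5 0 0 1;0.5 0 0 1.5 0 0 1"}}

```text
time_s: 6.92
eef_pos: [0.5411, 0.0951, 0.101]
eef_rot: [[0.004, -0.912, 0.409], [0.001, 0.409, 0.912], [-1.0, -0.003, 0.003]]
force: [2.7, 2.5, -0.5]
width: 0.149
```

{"op": "move_arm", "data": {"moves": "0.1 0 0 0 0 0 1;0.2 0 0 0 0 0 1;0.3 0 0 0 0 0 1;0.36 0 0 0 0 0 1;0.4 0 0 0 0 0 1"}}

```text
time_s: 7.33
eef_pos: [0.5411, 0.0951, 0.101]
eef_rot: [[0.004, -0.683, 0.731], [0.002, 0.731, 0.683], [-1.0, -0.001, 0.004]]
force: [3.3, 4.9, -0.3]
width: 0.152
```

```bash
python3 -c "
from h import *
go(.540,.095,.1,43);print(env.state()['wrist_torque'])
s=env.snapshot('wrist');cv2.imwrite('pics/w3.png',s['image'][:,:,::-1])
s=env.snapshot('side');cv2.imwrite('pics/s3.png',s['image'][:,:,::-1])"
```

```text
t7.3 pos [0.5411 0.0951 0.101 ] jaw43.1 q [ 0.08  0.02  1.99  0.    1.13 -0.68] F [ 3.3  4.9 -0.3] w0.152
 shift [ 1.   0.6 -0.9] turn x 0.001
 tilt corr rotvec [-0.      0.0037  0.0014]
[ 0.5407858  -0.27101915  0.17888017]
```

View pics/w3.png

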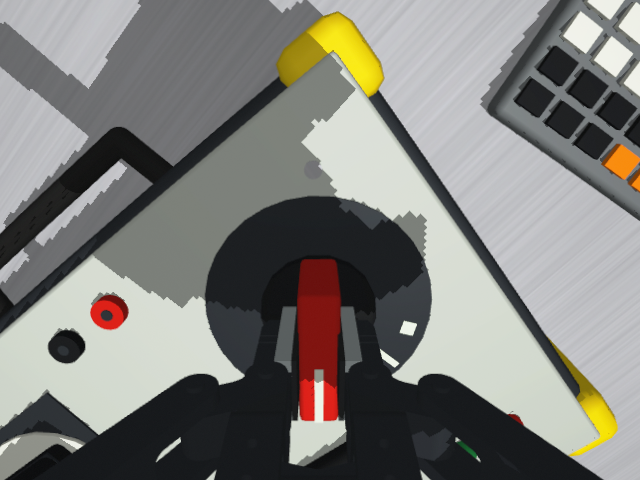

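The wrist view shows the bar gripped square between the pads near (320,330), with the pointer along the tool. The moment of 0.18 N m fits the return spring. A small extra turn adds margin.

{"op": "move_arm", "data": {"moves": "0.02 0 0 0 0 0 1;0.03 0 0 0 0 0 1;0.03 0 0 0 0 0 1;0.03 0 0 0 0 0 1;0.03 0 0 0 0 0 1"}}

```text
time_s: 7.85
eef_pos: [0.5411, 0.0952, 0.101]
eef_rot: [[0.004, -0.663, 0.748], [0.002, 0.748, 0.663], [-1.0, -0.001, 0.004]]
force: [2.8, 5.0, 0.3]
width: 0.151
```

```bash
python3 -c "
from h import *
go(.540,.095,.1,43);print(env.state()['wrist_torque'])
s=env.snapshot('top');cv2.imwrite('pics/t4.png',cv2.resize(s['image'][150:340,180:480,::-1],None,fx=2.6,fy=2.6,interpolation=cv2.INTER_CUBIC))
s=env.snapshot('wrist');K=s['K']
t=np.radians(-9.0)
# bar direction from the white pointer line / bar edges on the image, symmetric about its axis
im=cv2.cvtColor(s['image'],cv2.COLOR_RGB2HSV);m=((im[...,1]>150)&((im[...,0]<8)|(im[...,0]>172)));m[:,:270]=0;m[:,370:]=0
L=[];
for v in (275,300,325,350,375,400):
    x=np.where(m[v])[0];L.append((x.min()+x.max())/2 if len(x) else -1)
print(L)
a=ray(s,(L[1],300),.124);b=ray(s,(L[5],400),.124);d=b-a;w=np.degrees(np.arctan2(d[1],d[0]));print('bar world deg',w,'dial est rad',np.radians(37-9.0-w-0))"
```

```text
t7.8 pos [0.5411 0.0952 0.101 ] jaw41.6 q [ 0.08  0.02  1.99  0.    1.13 -0.65] F [2.8 5.  0.3] w0.151
 shift [ 1.   0.6 -0.9] turn x -0.025
 tilt corr rotvec [-0.      0.0038  0.0013]
[ 0.62796652 -0.34087332  0.21134294]
[np.float64(318.5), np.float64(318.5), np.float64(318.5), np.float64(318.0), np.float64(318.0), np.float64(318.0)]
bar world deg -48.70695781452068 dial est rad 1.3387889730517797
```

View pics/t4.png

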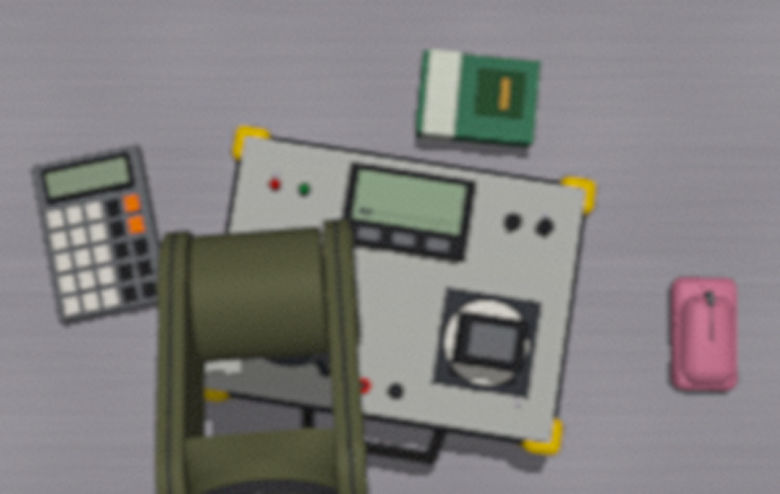

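The top view shows the box, mouse and calculator where they were and the charger in place. The dial estimate is 1.34 rad. I'll hold briefly and hand in.

{"op": "move_arm", "data": {"moves": "0 0 0 0 0 0 1;0 0 0 0 0 0 1;0 0 0 0 0 0 1;0 0 0 0 0 0 1;0 0 0 0 0 0 1"}}

```text
time_s: 8.37
eef_pos: [0.5411, 0.0951, 0.101]
eef_rot: [[0.004, -0.663, 0.748], [0.002, 0.748, 0.663], [-1.0, -0.001, 0.004]]
force: [2.4, 4.2, 0.0]
width: 0.151
```

```bash
python3 -c "
from h import *
go(.540,.095,.1,43);print(env.state()['wrist_torque']);print(env.hand_in())"
```

```text
t8.4 pos [0.5411 0.0951 0.101 ] jaw41.6 q [ 0.08  0.02  1.99  0.    1.13 -0.65] F [2.4 4.2 0. ] w0.151
 shift [ 1.   0.6 -0.9] turn x -0.025
 tilt corr rotvec [-0.      0.0038  0.0013]
[ 0.62319907 -0.30778764  0.19894424]
the job is handed in; nothing more can be done
None
```

I pressed the charger home with the switch still off, then turned the red switch to its third, red-marked position. I handed the job in at about 8.4 s, with the fingers still holding the switch there.

- **Charger:** the fingertips stopped at about 126.3 mm, where the charger sits when fully home. The force rose from 14 to 23 N there with almost no further travel, so it was on its stop.
- **Switch:** I put its angle at about 1.34 rad from the wrist picture, between the red mark (1.31) and the stop (1.36). This relies on my tester yaw of -9° and the stated 37° off angle, so it could be 1–2° out. The fingers felt about 0.2 N m of twist, which fits the return spring.
- **Mouse, calculator and green box:** all three look unmoved in the last top picture. I judged this by eye and did not measure it.

When I closed the grip the fingertips rose about 5 mm with roughly 7 N upward, probably from touching the switch skirt. A small height adjustment brought that to about zero. No check failed or disagreed.

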